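# Raise the window blind with its spring-centred paddle switch

### The arm

A 7-joint arm with a two-finger parallel gripper is mounted at the origin on a cart in front of the work surface, level with it; the furniture and walls round the work are solid. World frame = base frame: x ahead of the robot, y to its left, z up, the work surface at z = 0. Lengths are in m, angles in rad, forces in N, time in s.
With the tool pointing down it reaches from about 0.425 to 0.925 m from the base axis. Payload 6.8 kg.
Tool frame: the origin (TCP) lies midway between the tips of the shut fingers; the grasp point (between the pads) lies 19 mm behind it; z points along the fingers, y is the line along which they close (so a half turn about z gives the same grasp; the last joint's range is limited). The gripper opens to 85 mm and grips with 20 to 120 N. Pads are 22 mm wide; open, the fingers measure 114 mm over their backs; the gripper's body (76 mm by 85 mm) begins 54 mm behind the grasp point. The pads swing forward as they close: fully open they stand 13 mm farther back than shut.
Start: joints at [1.13, 0.477, 0.022, 1.555, -0.011, 1.109, -0.083], TCP at [0.221, -0.638, 0.231] pointing down, gripper open.
Joint ranges: [-2.96, 2.96], [-0.34, 2.1], [-1.41, 1.46], [0.24, 2.44], [-1.37, 4.51], [0.17, 1.92], [-2.96, 2.96]. Speed limits (rad/s): [2.39, 2.39, 3.14, 3.14, 3.14, 3.14, 3.14].

### API

Orientations are given as a rotation vector (axis times angle).
In Python, from bench import get_obs, grab_frame, camera_params, r gives the robot as it stands.
- The arm moves only by the shell command python3 -m jog 'ROWS' [FORCE]. ROWS is JSON, a list of rows, each an object of numbers: "rx", "ry", "rz": the turn, a rotation vector about the world's x, y, z scaled (see below); "x", "y", "z": the shift along the world's x, y, z scaled (see below); "jaw": the opening, from -1 (shut) to 1 (fully open). In form: [{"rx": .., "ry": .., "rz": .., "x": .., "y": .., "z": .., "jaw": ..}, ...]. A call has 1 to 8 rows; each row shifts and turns the commanded pose from where the row before left it; what a row does not reach is not made up. The controller multiplies each number of a shift by 60 mm and each number of a turn by 10 degrees. A row lasts 1/8 s, in which the tool goes at most 62.5 mm and 10.7 degrees, less where a joint would pass 70% of its speed; a pose out of reach is approached as far as the arm can. A call with a number of a shift or a turn outside -1 to 1 is refused whole. A call with a gripper value outside its range is refused whole. The fingers move at their own pace and stop on an object; FORCE is the grip in N (left out, the last holds). Time passes only in rows, so rows that do not move let the fingers close. It gives the time, the measured TCP pose, the force, the opening and the grip force at its end, in the units of the state.
- get_obs(): the state, without advancing time (a new reading comes with each control period).
- grab_frame(name): name is "side" or "top"; returns the picture (480x640x3 uint8, red, green, blue); there is no depth.
- camera_params(name): a dict with "fx", "fy", "cx", "cy" (pixels), "R" (3x3) and "t" (3): a world point X has camera coordinates R X + t. Camera axes: x right, y down, z forward; pixel columns grow to the right and rows downward; lengths in m; the calibration is good to about 2 mm. A picture is of the moment at which its call begins. camera_params takes no time and is no camera call.
- r.hand_in(): hands the job in; it is judged then, once.
The state is a dict: "clock": time; "joints": joint angles; "qvel": joint speeds; "tau": joint torques, N m; "tcp_pos": TCP position; "orientation": TCP orientation; "contact_force": force on the tool from outside, world axes, zero at the start; "moment": the same for the moment, N m; "grip_width": finger opening in m; "gripper_force": force on a finger pad.
Only numpy, scipy, OpenCV 4.12 (cv2) and the standard library are available. Lean on these libraries where they do the work, as an engineer would, in place of code of your own. Each camera call takes 0.05 s, during which the arm holds its last target. There are 200 camera calls.

### The job

Raise the window blind: on the switch box on the worktop, push the flat paddle well over towards the end marked with the empty window frame, hold it there for a good second, then let go so that it springs back upright. Do not push it the other way, which would lower the blind, and do not work the ball-topped stick beside it, which is for the lamp.

Things in the scene. Friction and masses are not known exactly. Their poses are not given: they have to be found in the camera images.
- console: White switch box with aluminium face plate, fixed, turned any way round. 150 mm in x, 164 in y, plate at z = 26 mm; origin: centre of its underside. Levers at x = 0: flat paddle at y = -45 mm, ball-topped stick at y = +45. Dark marks 32 mm square in line with the paddle: empty window frame (blind up) at x = +47 mm, slatted frame (blind down) at x = -47. By the stick: large disc +x, small disc -x.
- paddle_tip (a point): Middle of the top edge of the flat white paddle, 97 mm above the worktop when upright. The paddle is 8 mm thick (along the box's x), 32 mm wide (along y), 75 mm from hinge to tip. Its hinge line runs along the box's y, 22 mm above the worktop. It can be pushed or pinched.
- paddle (a joint): Lean of the paddle in rad: 0 upright, positive towards the empty window frame (the box's +x), negative towards the slatted one; stops at -0.6 and +0.6. Spring-centred, 0.4 N m per rad: at 0.45 rad about 4 N at 43 mm above the hinge, that spot then having moved about 20 mm. Let go, it is upright again within about 0.3 s.
- ball_stick (a joint): Lean in rad of the other lever, a steel stick 8 mm thick with a white ball 24 mm across, top 87 mm above the worktop; 0 upright, positive towards the box's +x, stops at -0.6 and +0.6, same spring. To be left alone.

How it is judged:
On the way:
1. the paddle is held more than 0.3 rad over towards the empty window frame for 0.8 s (value of joint paddle above 0.3 rad), for 0.8 s.
At the end, for the whole second after the job is handed in: After having been held over, the paddle has been let go and stands upright again (within 0.08 rad), and the ball-topped stick stands upright (within 0.08 rad) (value of joint paddle between -0.08 and 0.08 rad and value of joint ball_stick between -0.08 and 0.08 rad); the robot touches nothing.
It fails at once if the paddle is pushed more than 0.2 rad towards the slatted frame (value of joint paddle below -0.2 rad).
It fails at once if the ball-topped stick is pushed more than 0.2 rad either way (value of joint ball_stick above 0.2 rad or value of joint ball_stick below -0.2 rad).
It also fails if it takes over 35 s, if anything falls off the work surface, if the arm or the gripper's body presses on something with over 40 N, if the wrist force passes 120 N, or if a joint passes its speed limit or range.

## Working session

There is one attempt and no reset: what is moved stays moved. The work goes in short steps, Python scripts to look and compute and a shell command to move; the robot and the scene stay as the last step left them, time stands still between calls to the robot, and variables do not carry over. Pictures are saved under pics/ and viewed, at most 10 in all, crops included, and the job is handed in when it is done.

```bash
mkdir -p pics; python3 - <<'E'
from bench import *
import cv2
for n in("top","side"):
    cv2.imwrite(f"pics/{n}0.png",grab_frame(n)[:,:,::-1])
    c=camera_params(n);print(n,c)
o=get_obs();print({k:o[k] for k in("clock","tcp_pos","orientation","grip_width")})
E
```

```text
top {'fx': 449.53196068289753, 'fy': 449.53196068289753, 'cx': 324.00726831608944, 'cy': 235.34004723327809, 'R': array([[ 0.00104627, -0.99985136,  0.01720911],
       [-0.99060723, -0.00338937, -0.13669611],
       [ 0.13673412, -0.01690445, -0.99046354]]), 't': array([-0.27421397,  0.53793138,  0.85242848])}
side {'fx': 457.96530599993343, 'fy': 457.96530599993343, 'cx': 318.95468312295134, 'cy': 242.99805657709024, 'R': array([[-0.87329392, -0.48685924, -0.01805024],
       [-0.22877157,  0.44250185, -0.86709612],
       [ 0.43014102, -0.75310038, -0.49781373]]), 't': array([0.33157361, 0.30492575, 0.44679773])}
{'clock': 0.1, 'tcp_pos': array([ 0.22033611, -0.63747268,  0.23046538]), 'orientation': array([-3.09665513e+00, -5.20178843e-01,  6.17292850e-04]), 'grip_width': 0.08482062839362181}
```

View pics/top0.png

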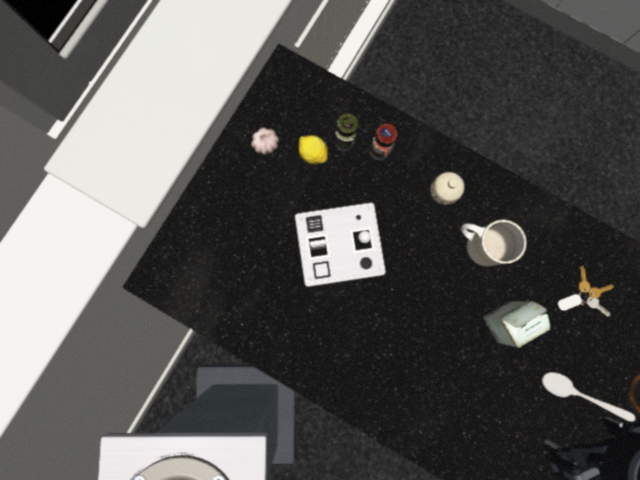

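View pics/side0.png

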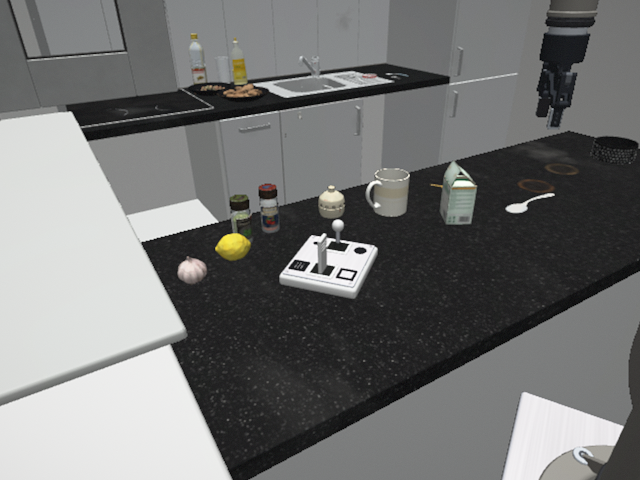

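The top picture shows the slatted mark at about (314,224) and the empty frame at (321,270). The small disc is at (359,217) and the large disc at (366,263). The paddle is on the left and its up-direction points towards the robot. The side view agrees.

```bash
cat >h.py <<'E'
import numpy as np
from bench import *
def back(n,uv,z):
    c=camera_params(n);d=c["R"].T@np.array([(uv[0]-c["cx"])/c["fx"],(uv[1]-c["cy"])/c["fy"],1]);o=-c["R"].T@c["t"]
    return (o+d*(z-o[2])/d[2])[:2]
def proj(n,X):
    c=camera_params(n);p=c["R"]@X+c["t"];return np.array([c["fx"]*p[0]/p[2]+c["cx"],c["fy"]*p[1]/p[2]+c["cy"]])
E
python3 - <<'E'
from h import *
import cv2
L=np.array([[-47,-45],[47,-45],[-47,45],[47,45]])/1e3
for n,uv in(("top",[(314,224),(321,270),(359,217),(366,263)]),("side",[(300,265.5),(346,274),(0,0),(361,251)])):
    W=np.array([back(n,p,.026) for p in uv]); k=[0,1,2,3] if n=="top" else [0,1,3]
    a,b=L[k]-L[k].mean(0),W[k]-W[k].mean(0)
    th=np.arctan2((a[:,0]*b[:,1]-a[:,1]*b[:,0]).sum(),(a*b).sum())
    R=np.array([[np.cos(th),-np.sin(th)],[np.sin(th),np.cos(th)]])
    c=W[k].mean(0)-R@L[k].mean(0)
    print(n,c,th,np.round((W[k]-c-L[k]@R.T)*1e3,1).tolist())
    tip=np.r_[c+R@[0,-.045],.097]
    print("tip",tip,[proj(m,tip) for m in("top","side")],"ux",R[:,0])
a=cv2.imread("pics/top0.png")[190:300,280:400];b=cv2.imread("pics/side0.png")[210:310,270:390]
cv2.imwrite("pics/c.png",np.hstack([cv2.resize(a,(390,360)),cv2.resize(b,(390,360))]))
E
```

```text
top [ 0.52426923 -0.30544672] -2.9894829792876516 [[-0.5, 0.8], [-0.3, 0.8], [0.6, -1.4], [0.2, -0.2]]
tip [ 0.51745066 -0.26096631  0.097     ] [array([318.01953081, 242.34967334]), array([321.74972355, 235.69485015])] ux [-0.98845361 -0.15152378]
side [ 0.5218568  -0.30348719] -3.0029966330334394 [[-1.4, 0.2], [2.0, -1.1], [-0.6, 0.9]]
tip [ 0.51563992 -0.2589187   0.097     ] [array([316.90929463, 243.31834932]), array([322.0859534 , 236.41569951])] ux [-0.99041094 -0.13815273]
```

View pics/c.png

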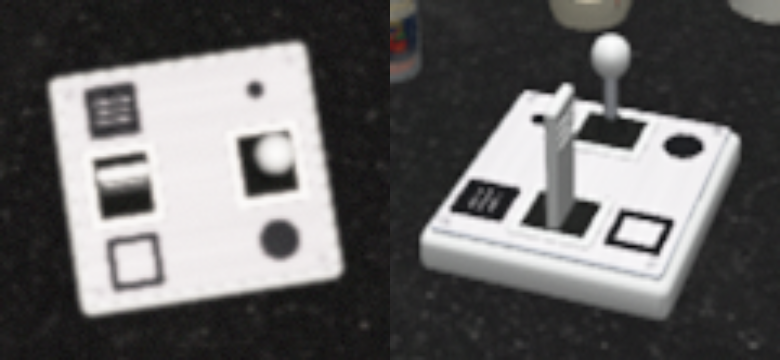

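The fits from both cameras agree to 2–3 mm and the crop confirms the directions. Box +x is about (-0.989, -0.145) in world axes. The paddle tip is at about (0.517, -0.260). I'll bring the shut fingers down on the slatted side of the paddle and pull them towards the frame.

```bash
python3 -m jog '[{"rz":-0.5,"x":0.5,"y":0.58,"jaw":-1},{"rz":-0.5,"x":0.5,"y":0.58,"jaw":-1},{"x":0.5,"y":0.58,"jaw":-1},{"x":0.5,"y":0.58,"jaw":-1},{"x":0.5,"y":0.58,"jaw":-1},{"x":0.5,"y":0.58,"jaw":-1},{"x":0.5,"y":0.58,"jaw":-1},{"x":0.5,"y":0.58,"jaw":-1}]'; python3 -m jog '[{"x":0.5,"y":0.58,"jaw":-1},{"x":0.5,"y":0.58,"jaw":-1},{"x":0.6,"y":0.55,"jaw":-1},{"jaw":-1},{"jaw":-1}]'
```

```text
validation failed for argument at $[0]...
validation failed for argument at $[0]...
```

```bash
python3 -m jog '[{"rx":0,"ry":0,"rz":-0.5,"x":0.5,"y":0.58,"z":0,"jaw":-1},{"rx":0,"ry":0,"rz":-0.5,"x":0.5,"y":0.58,"z":0,"jaw":-1},{"rx":0,"ry":0,"rz":0,"x":0.5,"y":0.58,"z":0,"jaw":-1},{"rx":0,"ry":0,"rz":0,"x":0.5,"y":0.58,"z":0,"jaw":-1},{"rx":0,"ry":0,"rz":0,"x":0.5,"y":0.58,"z":0,"jaw":-1},{"rx":0,"ry":0,"rz":0,"x":0.5,"y":0.58,"z":0,"jaw":-1},{"rx":0,"ry":0,"rz":0,"x":0.5,"y":0.58,"z":0,"jaw":-1},{"rx":0,"ry":0,"rz":0,"x":0.5,"y":0.58,"z":0,"jaw":-1}]'
```

```text
clock: 1.1
tcp_pos: [0.4611, -0.3582, 0.231]
orientation: [-3.131, -0.248, 0.001]
contact_force: [0.9, 0.1, -0.7]
grip_width: -0.0003
gripper_force: 0.0
```

```bash
python3 -m jog '[{"rx":0,"ry":0,"rz":0,"x":0.5,"y":0.56,"z":0,"jaw":-1},{"rx":0,"ry":0,"rz":0,"x":0.5,"y":0.56,"z":0,"jaw":-1},{"rx":0,"ry":0,"rz":0,"x":0.5,"y":0.56,"z":0,"jaw":-1},{"rx":0,"ry":0,"rz":0,"x":0,"y":0,"z":-0.5,"jaw":-1},{"rx":0,"ry":0,"rz":0,"x":0,"y":0,"z":-0.5,"jaw":-1},{"rx":0,"ry":0,"rz":0,"x":0,"y":0,"z":-0.5,"jaw":-1},{"rx":0,"ry":0,"rz":0,"x":0,"y":0,"z":0,"jaw":-1}]'; python3 - <<'E'
from h import *
import cv2
p=get_obs()["tcp_pos"];print(p)
a=grab_frame("side")[150:310,240:400,::-1];b=grab_frame("top")[180:300,270:390,::-1]
cv2.imwrite("pics/d.png",np.hstack([cv2.resize(a,(390,390)),cv2.resize(b,(390,390))]))
E
```

```text
clock: 1.98
tcp_pos: [0.5485, -0.258, 0.1388]
orientation: [-3.129, -0.248, 0.008]
contact_force: [-0.4, 0.5, 0.2]
grip_width: -0.0001
gripper_force: 0.0
[ 0.54850777 -0.25797605  0.13876181]
```

View pics/d.png

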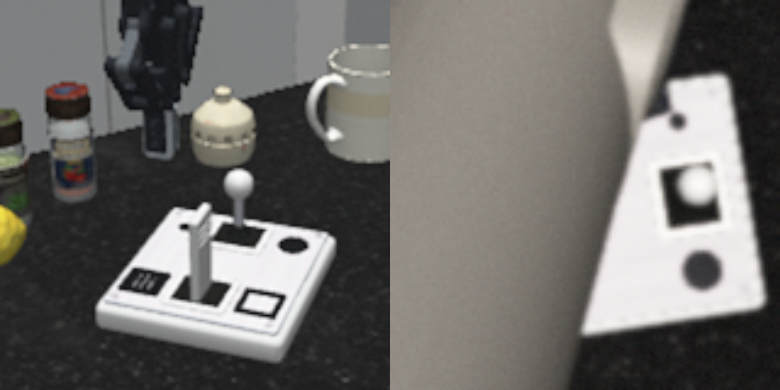

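The side crop shows the fingers shut beyond and above the paddle, on its slatted side and clear of the stick. The arm hides the paddle in the top view. Next I lower, then push.

```bash
python3 -m jog '[{"rx":0,"ry":0,"rz":0,"x":0,"y":0,"z":-0.4,"jaw":-1},{"rx":0,"ry":0,"rz":0,"x":0,"y":0,"z":-0.4,"jaw":-1},{"rx":0,"ry":0,"rz":0,"x":0,"y":0,"z":-0.4,"jaw":-1},{"rx":0,"ry":0,"rz":0,"x":0,"y":0,"z":0,"jaw":-1},{"rx":0,"ry":0,"rz":0,"x":0,"y":0,"z":0,"jaw":-1}]'; python3 -m jog '[{"rx":0,"ry":0,"rz":0,"x":-0.12,"y":-0.018,"z":0,"jaw":-1},{"rx":0,"ry":0,"rz":0,"x":-0.12,"y":-0.018,"z":0,"jaw":-1},{"rx":0,"ry":0,"rz":0,"x":-0.12,"y":-0.018,"z":0,"jaw":-1},{"rx":0,"ry":0,"rz":0,"x":-0.12,"y":-0.018,"z":0,"jaw":-1},{"rx":0,"ry":0,"rz":0,"x":-0.12,"y":-0.018,"z":0,"jaw":-1},{"rx":0,"ry":0,"rz":0,"x":0,"y":0,"z":0,"jaw":-1},{"rx":0,"ry":0,"rz":0,"x":0,"y":0,"z":0,"jaw":-1}]'; python3 - <<'E'
from h import *
import cv2
a=grab_frame("side")[180:310,240:400,::-1]
cv2.imwrite("pics/e.png",cv2.resize(a,(640,520)))
E
```

```text
clock: 2.7
tcp_pos: [0.5517, -0.2593, 0.0711]
orientation: [3.131, 0.248, 0.004]
contact_force: [0.3, 0.1, 0.2]
grip_width: 0.0
gripper_force: 0.0
clock: 3.58
tcp_pos: [0.515, -0.2642, 0.0696]
orientation: [3.131, 0.249, 0.001]
contact_force: [2.2, 0.5, 2.1]
grip_width: -0.0003
gripper_force: 1.4
```

View pics/e.png

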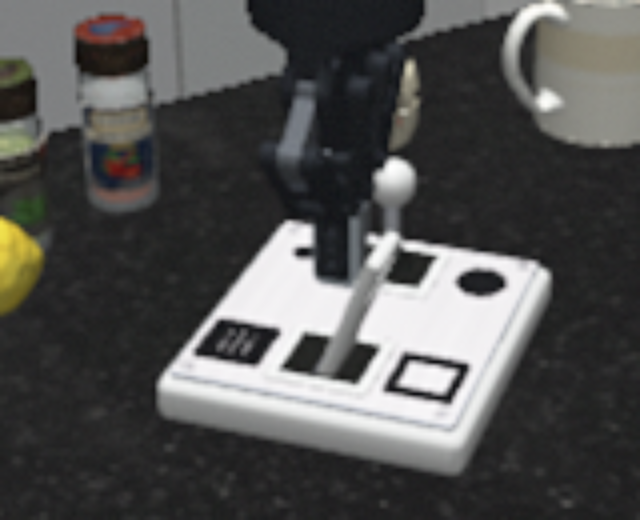

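The paddle is leaning towards the empty frame, by about 0.36 rad from geometry, with its tip near side pixel (338,239). I'll push 6 mm further and hold.

```bash
python3 -m jog '[{"rx":0,"ry":0,"rz":0,"x":-0.1,"y":-0.015,"z":-0.03,"jaw":-1},{"rx":0,"ry":0,"rz":0,"x":0,"y":0,"z":0,"jaw":-1},{"rx":0,"ry":0,"rz":0,"x":0,"y":0,"z":0,"jaw":-1},{"rx":0,"ry":0,"rz":0,"x":0,"y":0,"z":0,"jaw":-1}]'; python3 - <<'E'
from h import *
import cv2
a=grab_frame("side")[180:310,240:400,::-1]
cv2.imwrite("pics/f.png",cv2.resize(a,(640,520)))
for t in(.3,.4,.5,.6):
    X=np.array([.517,-.26,.022])+.075*np.array([-.989*np.sin(t),-.145*np.sin(t),np.cos(t)])
    print(t,(proj("side",X)-[240,180])*4)
E
```

```text
clock: 4.12
tcp_pos: [0.5087, -0.2651, 0.0675]
orientation: [3.132, 0.248, 0.0]
contact_force: [4.5, 0.4, 1.2]
grip_width: 0.0002
gripper_force: 1.8
0.3 [373.80078939 238.42126049]
0.4 [388.84593183 246.02416787]
0.5 [403.29037045 254.89067027]
0.6 [416.96512902 264.92012553]
```

View pics/f.png

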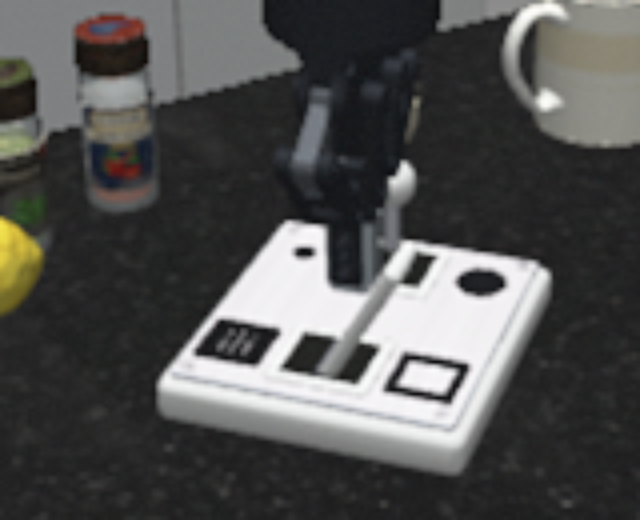

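The tip is at about crop (403,255), which is a lean of about 0.5 rad, and the 4.5 N force agrees. I'll hold for 1 s more, then back off along the slatted direction away from the paddle and raise.

```bash
Z='';python3 -m jog '[{"rx":0,"ry":0,"rz":0,"x":0,"y":0,"z":0,"jaw":-1},{"rx":0,"ry":0,"rz":0,"x":0,"y":0,"z":0,"jaw":-1},{"rx":0,"ry":0,"rz":0,"x":0,"y":0,"z":0,"jaw":-1},{"rx":0,"ry":0,"rz":0,"x":0,"y":0,"z":0,"jaw":-1},{"rx":0,"ry":0,"rz":0,"x":0,"y":0,"z":0,"jaw":-1},{"rx":0,"ry":0,"rz":0,"x":0,"y":0,"z":0,"jaw":-1},{"rx":0,"ry":0,"rz":0,"x":0,"y":0,"z":0,"jaw":-1},{"rx":0,"ry":0,"rz":0,"x":0,"y":0,"z":0,"jaw":-1}]'; python3 -m jog '[{"rx":0,"ry":0,"rz":0,"x":0.2,"y":0.03,"z":0,"jaw":-1},{"rx":0,"ry":0,"rz":0,"x":0.2,"y":0.03,"z":0,"jaw":-1},{"rx":0,"ry":0,"rz":0,"x":0.2,"y":0.03,"z":0,"jaw":-1},{"rx":0,"ry":0,"rz":0,"x":0.2,"y":0.03,"z":0,"jaw":-1},{"rx":0,"ry":0,"rz":0,"x":0.2,"y":0.03,"z":0,"jaw":-1},{"rx":0,"ry":0,"rz":0,"x":0,"y":0,"z":0.5,"jaw":-1},{"rx":0,"ry":0,"rz":0,"x":0,"y":0,"z":0.5,"jaw":-1},{"rx":0,"ry":0,"rz":0,"x":0,"y":0,"z":0.5,"jaw":-1}]'; python3 -m jog '[{"rx":0,"ry":0,"rz":0,"x":0,"y":0,"z":0,"jaw":-1},{"rx":0,"ry":0,"rz":0,"x":0,"y":0,"z":0,"jaw":-1},{"rx":0,"ry":0,"rz":0,"x":0,"y":0,"z":0,"jaw":-1},{"rx":0,"ry":0,"rz":0,"x":0,"y":0,"z":0,"jaw":-1}]'; python3 - <<'E'
from h import *
import cv2
a=grab_frame("side")[180:310,240:400,::-1]
cv2.imwrite("pics/g.png",cv2.resize(a,(640,520)))
E
```

```text
clock: 5.18
tcp_pos: [0.5085, -0.2651, 0.0675]
orientation: [-3.132, -0.248, 0.0]
contact_force: [4.3, 0.3, -0.8]
grip_width: 0.0001
gripper_force: 1.8
clock: 6.18
tcp_pos: [0.5688, -0.256, 0.1583]
orientation: [-3.132, -0.248, 0.001]
contact_force: [0.1, -0.0, 1.4]
grip_width: -0.0001
gripper_force: 0.0
clock: 6.68
tcp_pos: [0.568, -0.2559, 0.1565]
orientation: [-3.131, -0.248, 0.002]
contact_force: [0.0, 0.3, 0.6]
grip_width: -0.0
gripper_force: 0.0
```

View pics/g.png

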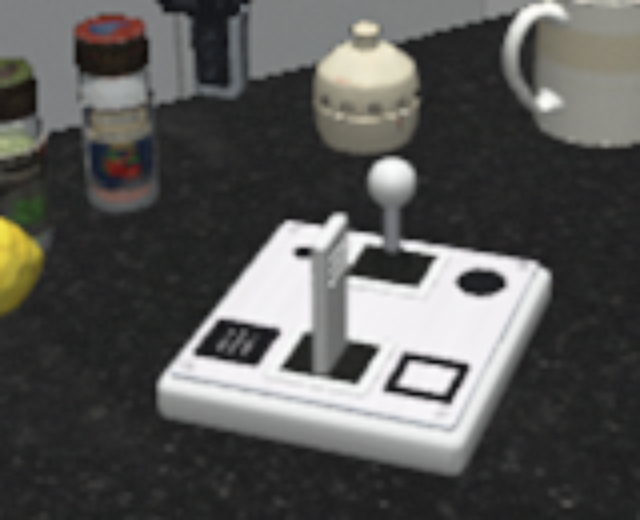

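The paddle is upright again with its tip at crop (330,220), the ball stick is upright, and the gripper is clear.

```bash
python3 -c "
from bench import r
print(r.hand_in())"
```

```text
the job is handed in; nothing more can be done
None
```

I held the paddle about 0.5 rad towards the empty window frame for over a second, then released it; it sprang back upright, the ball stick was left alone, and the job is handed in (no verdict was returned).

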